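# Fetch a vial from under the riser with a trigger reacher

## Task

A capped glass vial stands deep under the low riser on the desk, where the gripper does not fit. Pick up the trigger reacher by its upright handle, slide its jaws in round the vial, squeeze the trigger until both pads hold the vial firmly but not hard enough to crack the glass, and draw it out along the desk, still held and standing and without ramming the riser, until it is wholly in front of the riser. Then let go, leaving vial and reacher standing on the desk with the jaws open and off the vial; touch the vial only with the reacher and leave the nut beside it, and the memory stick and timer on the desk, where they are.

Things in the scene. Friction and masses are not known exactly. Their poses are not given: they have to be found in the camera images.
- riser: Low fixed instrument riser: grey slab 100 (x) x 200 (y) x 10 mm on two dark side legs 10 mm thick, centred 92 mm to either side; small carton on top at the back. Gap under the slab 62 mm high, open at front and back; slab top at 72 mm. Origin at desk level under its centre; its -x side, 50 mm from the origin, is the front, toward the robot. Turned to face the robot, yaw about -0.46 rad.
- vial: White glass vial with white screw cap, 24 mm diameter, 51 mm tall, about 40 g, standing under the riser with a nut beside it, 58 mm away along the riser's y, on either side, 50 to 70 mm behind the front edge. Origin at the centre of its underside, z up. It cracks if either pad presses on it with more than 7 N; 3 to 5 N is a firm hold, under 2 N is loose.
- nut: Hex nut, 18 x 21 x 12 mm, beside the vial under the riser; bystander. Origin under its centre.
- stick: Black memory stick, 17 x 53 x 8 mm, bystander on the desk. Origin under its centre.
- timer: White lab timer, 68 x 62 x 18 mm, bystander on the desk. Origin under its centre.
- reacher: Trigger reacher, 0.2 kg, balanced at its handle, standing on a 52 x 60 mm foot under the handle and a skid under the head; jaws toward its +x. Origin at desk level under the handle. A thin bar leads forward to the head (x 87 to 109 mm, 56 mm wide) with two pivoted jaw arms; open, they are 82 mm wide outside. Ahead of x = 30 mm it is lower than 35 mm; it ends at x = 155 mm, at the back at -49 mm.
- grip_point (a point): Middle of the handle, 70 mm above the tool's underside, x = 0; grip here from above. The handle is two upright plates 50 mm long (x), 10 mm thick, tops at 90 mm: fixed grey plate on the tool's +y side, black trigger plate on the -y side, 60 mm over their outer faces when free. Fingers closing evenly on both shift the tool toward its own -y by half the trigger travel.
- trigger (a joint): Travel of the trigger plate toward the fixed plate, 0 (free, jaws open) to 0.0225 m. Return spring 10 N at 0, 0.15 N more per mm. The pads stand 43 mm apart at the narrowest when free, each closes 1 mm per mm; they meet a 24 mm vial standing midway at about 0.016. Beyond, each pad's force grows 2.3 N per mm of travel and the trigger is harder by twice that.
- pad_l: Rubber jaw pad on the reacher's +y side, 18 x 6 x 22 mm, its face a shallow upright V that centres a round thing, sprung on its jaw arm (2.3 N/mm). Its origin is the arm's pivot (100, 20, 22 mm in the reacher's frame), not the pad.
- pad_r: The same pad on the reacher's -y side; origin at its arm's pivot (100, -20, 22 mm in the reacher's frame).
- jaw_mid (a point): Point midway between the pads, 145 mm ahead of the handle, 22 mm above the tool's underside: the vial's axis should be here when the jaws close.

How it is judged (in metres and radians):
On the way, in this order (a step that is already met when the one before it is completed fails the run):
1. the vial is held between both pads, each pressing with more than 2 N, while still under the riser (contact force between each of pad_l, pad_r and vial above 2 N and x of vial in the frame of riser above -0.02 m), for 0.3 s.
2. the vial, still held by both pads, has come wholly out in front of the riser (its axis more than 65 mm before the riser's centre) (contact force between each of pad_l, pad_r and vial above 1 N and x of vial in the frame of riser below -0.065 m), for 0.2 s.
At the end, for the whole second after the job is handed in: The vial stands upright (within 0.1 rad) at rest on the desk, wholly in front of the riser (axis 63 to 200 mm before the riser's centre), and the reacher stands at rest on the desk with its trigger free (under 2 mm) and not touching the vial (x of vial in the frame of riser between -0.2 and -0.063 m and angle between each of vial, reacher's own z axis and vertical below 0.1 rad and height (world z) of each of vial, reacher below 0.006 m and linear speed of each of vial, reacher below 0.01 m/s and contact force between each of pad_l, pad_r, reacher and vial below 0.1 N and value of joint trigger below 0.002 m and height (world z) of reacher above -0.006 m).
It fails at once if a pad presses on the vial with more than 7 N (contact force between any of pad_l, pad_r and vial above 7 N).
It fails at once if the vial tips by more than 0.5 rad or is lifted more than 30 mm (angle between vial's own z axis and vertical above 0.5 rad or height (world z) of vial above 0.03 m).
It fails at once if the gripper or arm touches the vial (contact force between any of the fingers, the arm and vial above 0.3 N).
It fails at once if the reacher or robot pushes the riser with more than 15 N (contact force between riser and reacher above 15 N or contact force between riser and the fingers above 15 N or contact force between riser and the arm above 15 N).
It fails at once if the nut, memory stick or timer is moved by more than 15 mm (distance of any of nut, stick, timer from where it was at the start of the episode above 0.015 m).
It also fails if it takes over 66 s, if anything falls off the work surface, if the arm or the gripper's body presses on something with over 40 N, if the wrist force passes 120 N, or if a joint passes its speed limit or range.

## Robot

A 6-joint arm with a two-finger parallel gripper is mounted at the origin on a cart in front of the work surface, level with it; the furniture and walls round the work are solid. World frame = base frame: x ahead of the robot, y to its left, z up, the work surface at z = 0. Lengths are in m, angles in degrees, forces in N, time in s.
With the tool pointing down it reaches from about 0.425 to 0.95 m from the base axis. Payload 14.7 kg.
Tool frame: the origin (TCP) lies between the finger pads; the fingertips stand 14 mm ahead of it and the grasp point (between the pads) lies 5 mm behind it (nose_length is the distance from the TCP to the fingertips, in m); z points along the fingers, y is the line along which they close (so a half turn about z gives the same grasp; the last joint's range is limited). The gripper opens to 85 mm and grips with 20 to 120 N. Pads are 22 mm wide; open, the fingers measure 114 mm over their backs; the gripper's body (76 mm by 85 mm) begins 54 mm behind the grasp point. The pads swing forward as they close: fully open they stand 13 mm farther back than shut.
Start: joints at [63.048, 27.513, 91.461, -0, 61.026, -2.67], TCP at [0.267, 0.593, 0.245] pointing down, gripper open.
Joint ranges: [-157.49, 157.49], [-46.99, 117.5], [13.45, 153.17], [-89.5, 269.5], [5.16, 153.95], [-167.48, 167.48]. Speed limits (degrees/s): [108.29, 108.29, 136.94, 172.46, 172.46, 172.46].

## Interface

Orientations are given as [roll, pitch, yaw] about the fixed x, y, z axes, in that order (R = Rz(yaw) Ry(pitch) Rx(roll)).
In Python, from rig import read_state, read_camera, close_job, nose_length gives the robot as it stands.
- The arm moves only by the tool jog_arm, never from a script. Its argument "steps" is text: rows parted by semicolons, each of 6 numbers parted by spaces: the shift along the tool's x, y, z in m, then the turn, a rotation vector about the tool's x, y, z in rad. A call has 1 to 5 rows; each row shifts and turns the commanded pose from where the row before left it, along the tool's axes as they then stand; what a row does not reach is not made up. A row lasts 1/10 s, in which the tool goes at most 50 mm and 8.59 degrees, less where a joint would pass 70% of its speed; a pose out of reach is approached as far as the arm can. A call with a gripper value outside its range is refused whole. "jaw" is the closure, from 0 (fully open) to 1 (shut), set as the call begins (left out, the last holds). The fingers move at their own pace and stop on an object; "squeeze" is the grip in N (left out, the last holds). Time passes only in rows, so rows that do not move let the fingers close. It gives the time, the measured TCP pose, the force, the opening and the grip force at its end, in the units of the state.
- read_state(): the state, without advancing time (a new reading comes with each control period).
- read_camera(name): name is "side" or "top" or "wrist"; returns a dict with "image" (400x640x3 uint8, red, green, blue), "camera_matrix" (3x3 intrinsics, pixels), "k1" (the pictures are not rectified: a ray, as slopes to the right and down, at radius r is drawn at 1 + k1 r^2 times it, then the intrinsics apply), "rvec" (rotation vector, rad) and "tvec" (3), from world to camera coordinates, as OpenCV has them; the wrist camera has in their place "hand_eye" (4x4, takes a point from camera to tool coordinates, whose origin is the TCP and whose axes are the flange's). Camera axes: x right, y down, z forward; pixel columns grow to the right and rows downward; lengths in m; the calibration is good to about 2 mm. A picture is of the moment at which its call begins: read the wrist's pose just before it. There is no depth.
- close_job(): hands the job in; it is judged then, once.
The state is a dict: "time": time; "q": joint angles; "qvel": joint speeds; "joint_efforts": joint torques, N m; "tool_pos": TCP position; "eef_rot": TCP orientation; "force": force on the tool from outside, world axes, zero at the start; "wrist_torque": the same for the moment, N m; "opening": opening from 0.0 (shut) to 1.0 (fully open); "finger_force": force on a finger pad.
Only numpy, scipy, OpenCV 4.12 (cv2) and the standard library are available. Lean on these libraries where they do the work, as an engineer would, in place of code of your own. Each camera call takes 0.05 s, during which the arm holds its last target. There are 200 camera calls.

## Working session

There is one attempt and no reset: what is moved stays moved. The work goes in short steps, Python scripts to look and compute and a tool call to move; the robot and the scene stay as the last step left them, time stands still between calls to the robot, and variables do not carry over. Pictures are saved under pics/ and viewed, at most 10 in all, crops included, and the job is handed in when it is done.

Besides the shell and the picture viewer there is one more tool, called after ">>>" by a JSON object that holds its "api" and its "payload", one argument or row to a line. jog_arm: Moves the arm, as the interface text tells. Its arguments: {"type":"object","properties":{"steps":{"type":"string"},"jaw":{"type":"number"},"squeeze":{"type":"number"}},"required":["steps"]}

```bash
mkdir -p pics; cat > h.py <<'E'
import numpy as np,cv2
from rig import *
from scipy.spatial.transform import Rotation as R
def pose(c,s=None):
    if 'rvec' in c:
        Rm=cv2.Rodrigues(np.array(c['rvec'],float))[0]; t=np.array(c['tvec'],float).ravel()
        return Rm.T,-Rm.T@t
    H=np.array(c['hand_eye']); Rt=R.from_euler('xyz',s['eef_rot'],degrees=True).as_matrix()
    return Rt@H[:3,:3],Rt@H[:3,3]+np.array(s['tool_pos'])
def ray(c,uv,s=None):
    K=np.array(c['camera_matrix'],float)
    p=cv2.undistortPoints(np.array([[uv]],float),K,np.array([c['k1'],0,0,0.]))[0,0]
    A,o=pose(c,s); return o,A@np.array([p[0],p[1],1])
def onz(c,uv,z,s=None):
    o,d=ray(c,uv,s); return o+d*(z-o[2])/d[2]
def proj(c,P,s=None):
    A,o=pose(c,s); q=(np.atleast_2d(P)-o)@A; 
    return cv2.projectPoints(q,np.zeros(3),np.zeros(3),np.array(c['camera_matrix'],float),np.array([c['k1'],0,0,0.]))[0][:,0]
def snap(n,f):
    s=read_state(); c=read_camera(n); cv2.imwrite('pics/'+f,c['image'][:,:,::-1]); return s,c
E
python3 - <<'E'
from h import *
import pickle
s=read_state();print(s)
d={}
for n in('top','side','wrist'):
    d[n]=snap(n,n+'0.png'); c=d[n][1]; A,o=pose(c,d[n][0]); print(n,o,A[:,2])
pickle.dump(d,open('d0.pkl','wb'))
print(nose_length)
E
```

```text
{'time': 0.0, 'q': array([ 6.30497178e+01,  2.75497867e+01,  9.14932335e+01, -5.37401727e-04,
        6.10250096e+01, -2.67065297e+00]), 'qvel': array([-0.01192448,  0.0542868 ,  0.03911433,  0.093759  , -0.07041434,
        0.07201427]), 'joint_efforts': array([ 3.36049598e-03, -9.50627518e+01, -4.30194032e+01,  4.22756948e-04,
        1.16189409e-02, -1.09556147e-04]), 'tool_pos': array([0.26709027, 0.59216947, 0.24467651]), 'eef_rot': array([-1.79932022e+02, -2.70052179e-03,  1.55720630e+02]), 'force': array([-0.41376973,  0.29259947,  0.2548122 ]), 'wrist_torque': array([0.00472921, 0.01938091, 0.04395031]), 'finger_force': 0.0, 'opening': 1.0021158152810132}
top [ 0.41774257 -0.27973332  1.14233596] [ 0.07357313  0.00360076 -0.99728332]
side [0.27122642 0.42577754 0.49866703] [ 0.24379457 -0.82887318 -0.50352106]
wrist [0.20089264 0.62256055 0.37285913] [ 0.25834163 -0.11844511 -0.95876502]
0.014
```

View pics/top0.png

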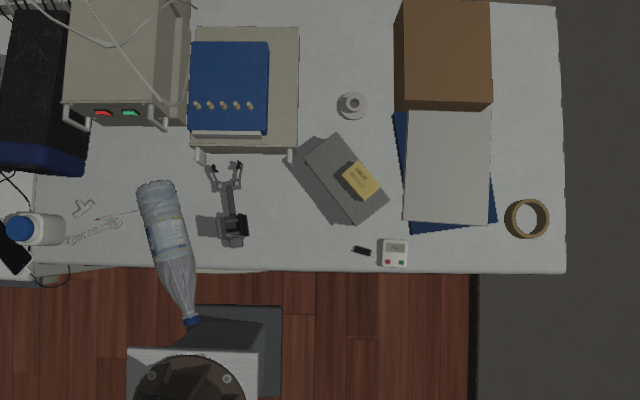

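View pics/side0.png

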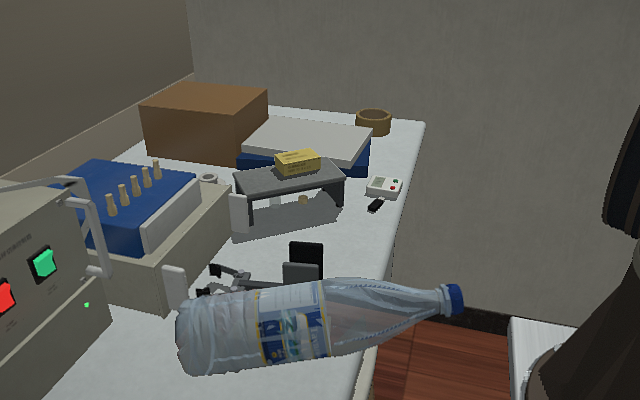

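```bash
python3 - <<'E'
from h import *
a=cv2.imread('pics/side0.png')[140:320,170:410];b=cv2.imread('pics/top0.png')[120:270,180:420]
a=cv2.resize(a,None,fx=2.5,fy=2.5,interpolation=2)[:,:600]; 
cv2.imwrite('pics/a.png',cv2.resize(cv2.imread('pics/side0.png')[140:310,170:410],(792,561),interpolation=2))
cv2.imwrite('pics/b.png',cv2.resize(b,(800,500),interpolation=2))
E
```

```text
(no output)
```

View pics/a.png

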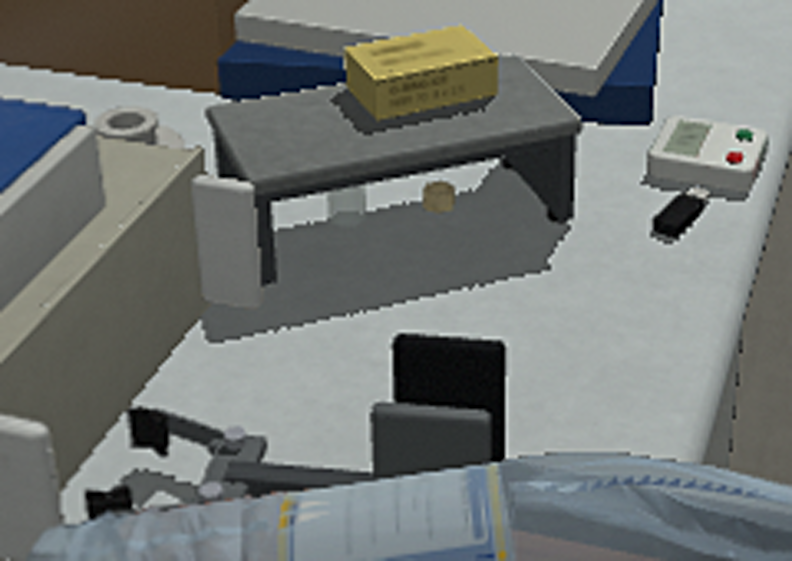

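View pics/b.png

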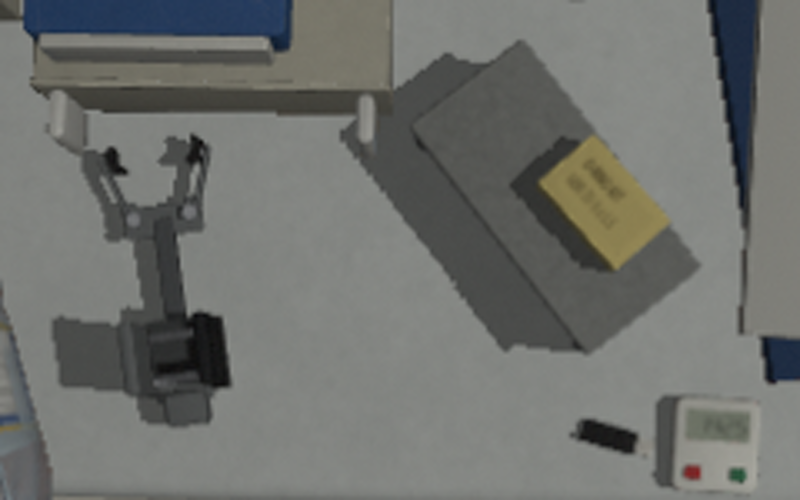

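```bash
python3 - <<'E'
from h import *
import pickle
d=pickle.load(open('d0.pkl','rb')); T=d['top'][1];S=d['side'][1]
b=lambda x,y:(180+x/3.3333,120+y/3.3333)
a=lambda x,y:(170+x/3.3,140+y/3.3)
C=np.array([onz(T,b(*p),.072)[:2] for p in[(520,40),(415,130),(588,353),(700,265)]])
print(C, C.mean(0)); e=C[1]-C[2]; e2=C[0]-C[3]; f=C[0]-C[1]
print(np.linalg.norm(e),np.linalg.norm(e2),np.linalg.norm(f),np.arctan2(-e[0],e[1]),np.arctan2(-e2[0],e2[1]),np.arctan2(f[1],f[0]))
yaw=np.arctan2(-(e+e2)[0],(e+e2)[1]); o=C.mean(0)
M=np.array([[np.cos(yaw),-np.sin(yaw)],[np.sin(yaw),np.cos(yaw)]])
for n,p in(('vial',(347,222)),('nut',(438,211))):
    w=onz(S,a(*p),0)[:2]; print(n,w,(w-o)@M)
pl,pr=[onz(T,b(*p),.033)[:2] for p in[(133,218),(190,212)]]; m=(pl+pr)/2
e=pl-pr; print('piv',pl,pr,np.linalg.norm(e),np.arctan2(-e[0],e[1]))
for p in[(137,350),(207,350)]: print(onz(T,b(*p),.09))
E
```

```text
[[ 0.66785907 -0.33585861]
 [ 0.60388862 -0.26513286]
 [ 0.45420905 -0.3849691 ]
 [ 0.51534482 -0.46043565]] [ 0.56032539 -0.36159906]
0.19174123106175078 0.19692647343253467 0.09536430316749608 -0.8956783523498963 -0.8858817541513929 -0.8355083113954312
vial [ 0.58575811 -0.34531193] [0.00332994 0.03001675]
nut [ 0.5373547  -0.37356576] [-0.0051409  -0.02538554]
piv [ 0.54435317 -0.06674535] [ 0.54934038 -0.10708845] 0.04065019831494746 0.12299589227362039
[ 0.44954198 -0.08334933  0.09      ]
[ 0.45053463 -0.13017823  0.09      ]
```

View pics/wrist0.png

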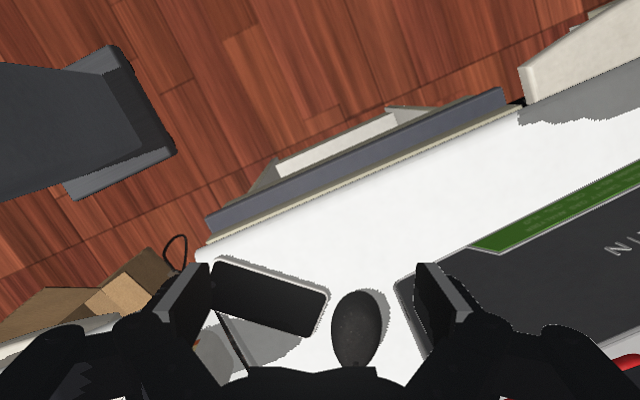

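Top view: reacher handle at about (233,230), jaws at (225,165), riser slab corners at (336,132), (304,159), (356,226), (390,200). Side view: vial at (275,207) and nut at (303,204) under the slab. The wrist view shows none of these. I'll go above the handle.

>>> {"api": "jog_arm", "payload": {
  "steps": "0 0 0 0 0 -0.1366;0 0 0 0 0 -0.1366;0 0 0 0 0 -0.1366;0 0 0 0 0 -0.1366;-0.0203 -0.0432 0 0 0 0",
  "jaw": 0
}}

```text
time: 0.65
tool_pos: [0.2911, 0.5549, 0.2449]
eef_rot: [179.9, 0.0, -172.5]
force: [2.3, -1.3, -0.0]
opening: 1.001
finger_force: 0.0
```

>>> {"api": "jog_arm", "payload": {
  "steps": "-0.0203 -0.0432 0 0 0 0;-0.0203 -0.0432 0 0 0 0;-0.0203 -0.0432 0 0 0 0;-0.0203 -0.0432 0 0 0 0;-0.0203 -0.0432 0 0 0 0"
}}

```text
time: 1.15
tool_pos: [0.4204, 0.3484, 0.2453]
eef_rot: [-180.0, -0.0, -173.0]
force: [0.6, 1.2, 1.5]
opening: 1.004
finger_force: 0.0
```

>>> {"api": "jog_arm", "payload": {
  "steps": "0.0045 -0.0448 0 0 0 0;0.0045 -0.0448 0 0 0 0;0.0045 -0.0448 0 0 0 0;0.0045 -0.0448 0 0 0 0;0.0045 -0.0448 0 0 0 0"
}}

```text
time: 1.65
tool_pos: [0.4245, 0.1234, 0.2453]
eef_rot: [-180.0, 0.0, -173.0]
force: [1.1, 0.8, -0.3]
opening: 1.002
finger_force: 0.0
```

>>> {"api": "jog_arm", "payload": {
  "steps": "0.0045 -0.0448 0 0 0 0;0.0045 -0.0448 0 0 0 0;0.0045 -0.0448 0 0 0 0;0.0045 -0.0448 0 0 0 0;0.0045 -0.0448 0 0 0 0"
}}

```text
time: 2.15
tool_pos: [0.4296, -0.1018, 0.2454]
eef_rot: [-180.0, 0.0, -173.0]
force: [1.6, -0.8, -0.4]
opening: 0.998
finger_force: 0.0
```

>>> {"api": "jog_arm", "payload": {
  "steps": "0 0 0 0 0 0;0 0 0 0 0 0"
}}

```text
time: 2.35
tool_pos: [0.4297, -0.1009, 0.2452]
eef_rot: [180.0, -0.0, -173.1]
force: [-0.4, 0.0, -0.5]
opening: 0.999
finger_force: 0.0
```

```bash
python3 - <<'E'
from h import *
import pickle
s,c=snap('wrist','w1.png'); pickle.dump((s,c),open('w1.pkl','wb'))
cv2.imwrite('pics/w1b.png',cv2.resize(c['image'][:,:,::-1],(800,500),interpolation=2))
print(s['tool_pos'],s['eef_rot'],s['q'],c['k1'],c['camera_matrix'])
E
```

```text
[ 0.42970798 -0.10094066  0.24515011] [ 1.79985487e+02 -1.81677076e-02 -1.73145430e+02] [-1.71603048e+01  1.07672033e+01  1.17517683e+02  7.46703207e-03
  5.17376152e+01 -1.14019497e+02] -0.0034837228043575583 [[344.74324451   0.         312.16641288]
 [  0.         344.74324451 203.89173073]
 [  0.           0.           1.        ]]
```

View pics/w1b.png

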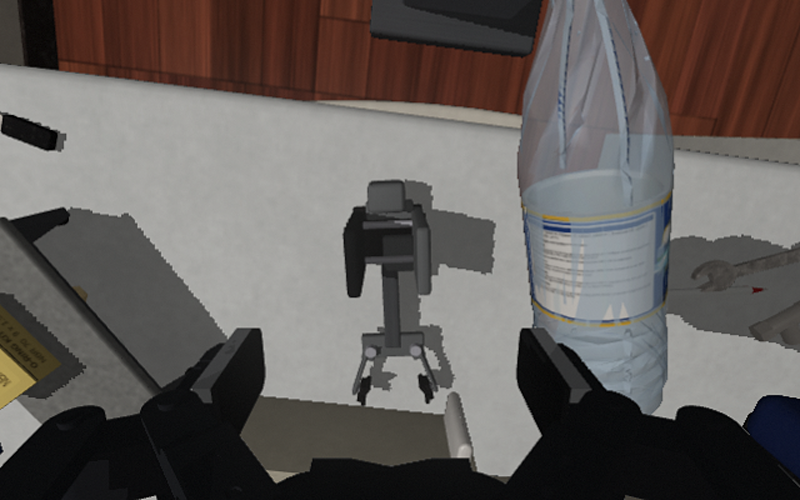

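```bash
python3 - <<'E'
from h import *
import pickle
s,c=pickle.load(open('w1.pkl','rb'))
A,o=pose(c,s);print('cam',o)
f=lambda x,y,z:onz(c,(x/1.25,y/1.25),z,s)[:2]
print('blk',f(347,209,.09),f(345,296,.09),'gry',f(428,207,.09),f(431,293,.09))
pr,pl=f(371,353,.033),f(417,351,.033); e=pl-pr
print('piv',pl,pr,np.linalg.norm(e),np.degrees(np.arctan2(-e[0],e[1])),(pl+pr)/2)
pr,pl=f(362,390,.033),f(428,388,.033); print('pads',pl,pr,(pl+pr)/2)
for p in[(368,182),(405,182)]: print('back',f(*p,.02))
d=pickle.load(open('d0.pkl','rb')); T=d['top'][1];S=d['side'][1]
a=lambda x,y:(170+x/3.3,140+y/3.3)
C=[onz(S,a(*p),.072)[:2] for p in[(207,108),(257,184),(578,124)]];print(C)
e=C[1]-C[2];print(np.linalg.norm(e),np.arctan2(-e[0],e[1]))
E
```

```text
cam [ 0.35756521 -0.10921965  0.37327978]
blk [ 0.41263299 -0.1315198 ] [ 0.47462155 -0.12725457] gry [ 0.40486841 -0.07826282] [ 0.46512459 -0.06734862]
piv [ 0.54244878 -0.06316742] [ 0.54925946 -0.10322934] 0.0406367209808084 9.648255183541362 [ 0.54585412 -0.08319838]
pads [ 0.57838008 -0.04812577] [ 0.58760819 -0.10732469] [ 0.58299413 -0.07772523]
back [ 0.40205128 -0.12208376]
back [ 0.39844974 -0.09217128]
[array([ 0.6647922 , -0.33140099]), array([ 0.60063356, -0.25702114]), array([ 0.45233731, -0.37474323])]
0.18934167213054204 -0.8998285981947443
```

The wrist view shows the handle between (345,207) and (431,296) and the pivots at (371,353) and (417,351). That puts the reacher at about (0.448,-0.0995) with heading about 9°. Both fixed views agree on a riser yaw of about -0.89, not -0.46, so I'll use the measured value. Now I'll descend.

>>> {"api": "jog_arm", "payload": {
  "steps": "-0.0183 -0.001 0.02 0 0 -0.037;0 0 0.035 0 0 0;0 0 0.035 0 0 0;0 0 0.03 0 0 0;0 0 0.02 0 0 0"
}}

```text
time: 2.9
tool_pos: [0.4475, -0.0969, 0.1035]
eef_rot: [179.9, -0.1, -170.7]
force: [0.5, 0.2, -0.0]
opening: 0.997
finger_force: 0.0
```

>>> {"api": "jog_arm", "payload": {
  "steps": "0 0 0.02 0 0 0;0 0 0.01 0 0 0;0 0 0.01 0 0 0;0 0 0 0 0 0;0 0 0 0 0 0"
}}

```text
time: 3.4
tool_pos: [0.4485, -0.0986, 0.0657]
eef_rot: [-180.0, 0.0, -170.8]
force: [0.0, 0.0, 0.6]
opening: 0.999
finger_force: 0.0
```

```bash
python3 - <<'E'
from h import *
import pickle
s,c=snap('wrist','w2.png'); s2,c2=snap('top','t2.png')
a=cv2.resize(c['image'][:,:,::-1],(800,500),interpolation=2)[:300]
b=cv2.resize(c2['image'][130:260,170:350,::-1],(415,300),interpolation=2)
d=read_camera('side')['image'][180:310,190:357,::-1];d=cv2.resize(d,(385,300),interpolation=2)
cv2.imwrite('pics/m2.png',np.vstack([a,np.hstack([b,d])]))
print(s['tool_pos'],s['eef_rot'],s['force'])
E
```

```text
[ 0.44852094 -0.09855097  0.06568495] [-1.79991829e+02  1.60094832e-02 -1.70829214e+02] [0.04556187 0.01802265 0.58879819]
```

View pics/m2.png

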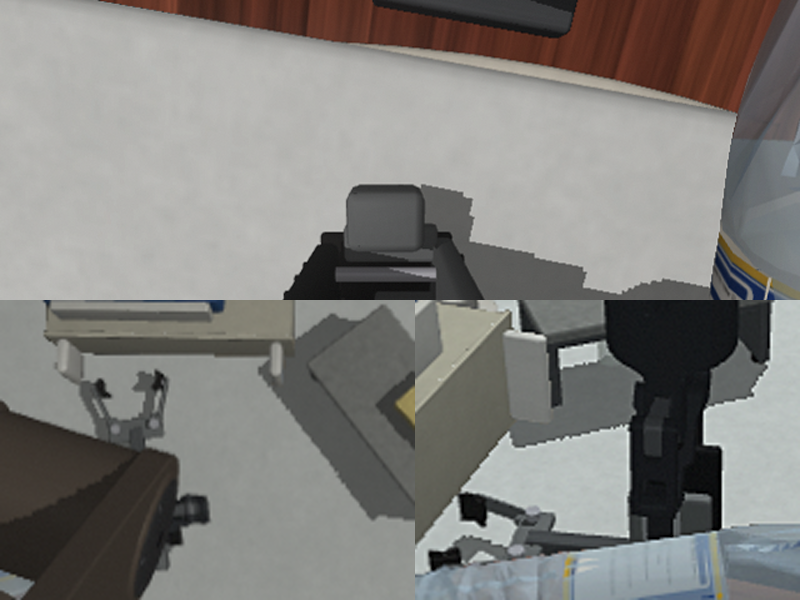

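The wrist view shows the tail block at (386,215), centred and square between the fingers, and nothing touches. I'll close gently.

>>> {"api": "jog_arm", "payload": {
  "steps": "0 0 0 0 0 0;0 0 0 0 0 0;0 0 0 0 0 0;0 0 0 0 0 0;0 0 0 0 0 0",
  "jaw": 0.28,
  "squeeze": 22
}}

```text
time: 4.05
tool_pos: [0.4484, -0.0989, 0.0654]
eef_rot: [-180.0, 0.0, -170.9]
force: [0.0, -2.2, 0.8]
opening: 0.719
finger_force: 0.9
```

>>> {"api": "jog_arm", "payload": {
  "steps": "0 0 0 0 0 0;0 0 0 0 0 0;0 0 0 0 0 0;0 0 0 0 0 0",
  "jaw": 0.32
}}

```text
time: 4.45
tool_pos: [0.4484, -0.0985, 0.0656]
eef_rot: [180.0, 0.0, -170.9]
force: [0.0, 5.1, 9.0]
opening: 0.683
finger_force: 12.3
```

>>> {"api": "jog_arm", "payload": {
  "steps": "0 0 -0.004 0 0 0;0 0 -0.006 0 0 0;0 0 0 0 0 0;0 0 0 0 0 0"
}}

```text
time: 4.85
tool_pos: [0.4483, -0.0988, 0.0755]
eef_rot: [-180.0, 0.0, -170.9]
force: [-0.6, 0.7, -2.1]
opening: 0.683
finger_force: 10.2
```

```bash
python3 - <<'E'
from h import *
g=cv2.imread('pics/side0.png')[186:214,262:312].max(2)
print('     ',*['%3d'%i for i in range(262,312)])
for i,r in enumerate(g): print(186+i,' ',*['%3d'%v for v in r])
E
```

```text
262 263 264 265 266 267 268 269 270 271 272 273 274 275 276 277 278 279 280 281 282 283 284 285 286 287 288 289 290 291 292 293 294 295 296 297 298 299 300 301 302 303 304 305 306 307 308 309 310 311
186   108 108 107 109 111 110 110 110 110 110 111 112 113 112 110 108 106 105 107 110 113 111 111 111 116 117 114 109 100  91  84  84  79  78  76  71  68  65  64  63  64  60  57  62  63  64  65  64  64  63
187   108 107 105 109 111 109 110 112 110 108 107 108 107 111 111 109 109 110 112 119 119 113 109  99  90  84  78  74  74  72  67  65  63  61  60  63  63  63  63  62  62  65  61  63  66  56  45  45  39  34
188   109 107 107 107 108 109 111 111 107 108 107 109 109 110 114 114 108 101  97  92  87  77  77  75  70  68  63  58  60  64  61  65  61  61  62  63  63  64  64  62  54  46  44  36  36  34  33  29  30  26
189   109 114 112 109 108 110 110 111 114 115 112 107 102  95  87  79  75  73  76  70  68  62  62  62  62  64  63  62  61  61  62  64  63  62  61  48  46  40  37  37  35  36  31  31  29  25  23  18  14  59
190   115 115 114 119 120 111 102  96  91  84  79  76  73  69  66  62  58  6
[... 4167 characters left out ...]
91  92  91  91  92  91  92  91  91  89  91  91  92  89  90  90  91  90  90  89  89
211    92  91  92  91  93  93  92  90  91  92  93  93  92  93  93  92  90  90  92  90  93  92  93  93  92  92  91  90  90  90  90  92  93  91  92  91  90  90  90  90  91  90  90  89  91  91  90  90  90  90
212    93  92  92  93  91  93  92  90  91  90  91  92  90  91  92  93  91  90  90  91  92  91  90  92  92  91  92  91  90  90  90  92  91  90  92  91  92  92  91  92  92  91  90  90  89  90  90  91  91  92
213    93  92  93  92  89  90  91  93  92  93  93  93  94  91  91  93  91  90  90  91  93  93  91  92  93  90  90  90  90  90  91  90  90  90  90  91  91  91  92  91  89  89  91  91  89  90  90  90  89  91
```

```bash
python3 - <<'E'
from h import *
import pickle
d=pickle.load(open('d0.pkl','rb')); S=d['side'][1]; T=d['top'][1]
def cen(uv,r):
    o,_=ray(S,uv); p=onz(S,uv,0); n=(p-o)[:2]; n/=np.linalg.norm(n); return p[:2]+r*n
v=cen((274.7,208.7),.012); n=cen((302.7,203.8),.0100); print(v,n,v-n,np.linalg.norm(v-n))
# slab front lower edge line (z=.062) and upper from side rows: u=270->~196.7 ; u=309->~189
C=[onz(S,p,.062)[:2] for p in[(264.5,197.5),(310.5,188.6)]]; e=C[0]-C[1]; print('front edge',C,np.arctan2(-e[0],e[1]))
yaw=-.885; X=np.array([np.cos(yaw),np.sin(yaw)])
for c in C: print('vial behind front',(v-c)@X,(n-c)@X)
b=lambda x,y:(180+x/3.3333,120+y/3.3333)
for p in[(415,130),(588,353)]:
    c=onz(T,b(*p),.072)[:2]; print('top edge, vial',(v-c)@X)
s=read_state();print(s['q'])
E
```

```text
[ 0.58920869 -0.35102912] [ 0.54073682 -0.38356093] [0.04847187 0.03253181] 0.05837671561164648
front edge [array([ 0.57715927, -0.27585881]), array([ 0.50775621, -0.33162577])] -0.893910841474906
vial behind front 0.0658062028072716 0.060286331253958186
vial behind front 0.06659954442073332 0.061079672867419894
top edge, vial 0.05717975773083374
top edge, vial 0.05922719924492281
[-1.62103380e+01  2.82742878e+01  1.24403435e+02 -1.75932019e-03
  2.73039683e+01 -1.15350490e+02]
```

>>> {"api": "jog_arm", "payload": {
  "steps": "0.014 -0.0135 0 0 0 0;0.014 -0.0135 0 0 0 0.06;0 0 0 0 0 0.11;0 0 0 0 0 0.11;0 0 0 0 0 0.11"
}}

```text
time: 5.35
tool_pos: [0.4247, -0.13, 0.0752]
eef_rot: [180.0, -0.0, 166.5]
force: [0.1, 0.6, -2.1]
opening: 0.679
finger_force: 10.2
```

>>> {"api": "jog_arm", "payload": {
  "steps": "0 0 0 0 0 0.11;0 0 0 0 0 0.11;0 0 0 0 0 0.11;0 0 0 0 0 0.11;0 0 0 0 0 0.11"
}}

```text
time: 5.85
tool_pos: [0.4248, -0.1298, 0.0752]
eef_rot: [-180.0, -0.0, 135.0]
force: [-0.9, 0.3, -2.2]
opening: 0.68
finger_force: 10.2
```

>>> {"api": "jog_arm", "payload": {
  "steps": "0 0 0 0 0 0.11;-0.015 -0.0055 0 0 0 0;-0.015 -0.0055 0 0 0 0;0 0 0 0 0 0;0 0 0 0 0 0"
}}

```text
time: 6.35
tool_pos: [0.4355, -0.1611, 0.0752]
eef_rot: [180.0, 0.0, 129.0]
force: [0.4, 0.3, -2.6]
opening: 0.681
finger_force: 10.2
```

```bash
python3 - <<'E'
from h import *
import pickle
s,c=snap('side','s3.png'); s2,c2=snap('top','t3.png'); pickle.dump((s,c,c2),open('3.pkl','wb'))
a=cv2.resize(c['image'][150:270,190:390,::-1],(600,360),interpolation=2)
b=cv2.resize(c2['image'][120:240,200:400,::-1],(400,240),interpolation=2)
cv2.imwrite('pics/m3.png',np.vstack([a,np.hstack([b,np.zeros((240,200,3),np.uint8)])]))
print(s['tool_pos'],s['eef_rot'],s['force'],s['time'])
E
```

```text
[ 0.4354564  -0.16106312  0.07518951] [1.79996666e+02 7.41465913e-03 1.29002760e+02] [ 0.37419126  0.27403815 -2.57817081] 6.35
```

View pics/m3.png

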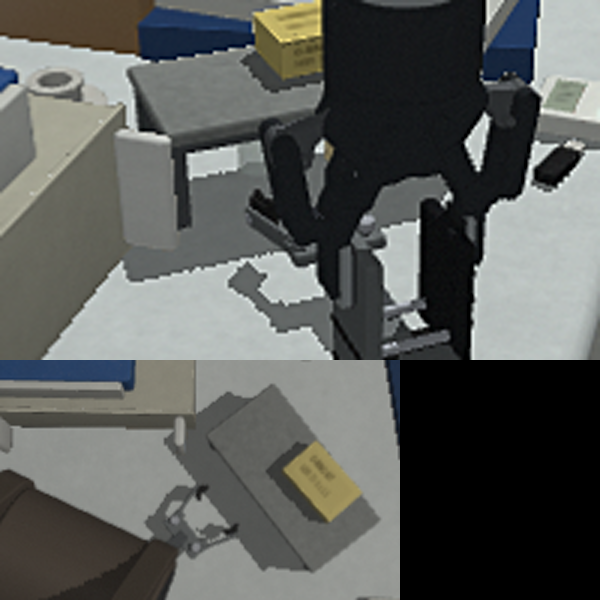

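The top view shows the pivots at (286,199) and (296,214), the pads at (301,185) and (317,204), and the slab edge still ahead of the tips. In the side view the vial is free at crop (250,160).

```bash
python3 - <<'E'
from h import *
import pickle
s,c,T=pickle.load(open('3.pkl','rb'))
f=lambda x,y,z:onz(T,(200+x/2,120+(y-360)/2),z)[:2]
pl,pr=f(173,519,.043),f(193,548,.043); e=pl-pr; print(pl,pr,np.linalg.norm(e),np.arctan2(-e[0],e[1]),(pl+pr)/2)
l,r=f(203,491,.043),f(235,529,.043); print(l,r,(l+r)/2)
X=np.array([np.cos(-.89),np.sin(-.89)]);Y=np.array([-X[1],X[0]]); t=s['tool_pos'][:2]; v=np.array([.589,-.350])
for p in((pl+pr)/2,(l+r)/2,v): print((p-t)@X,(p-t)@Y)
E
```

```text
[ 0.51321273 -0.22496319] [ 0.48001714 -0.24887636] 0.04091194294707242 -0.9465283655319772 [ 0.49661494 -0.23691977]
[ 0.5465343  -0.25904793] [ 0.5030046  -0.29702065] [ 0.52476945 -0.27803429]
0.09743998353367496 -0.00022051956466895053
0.1471097020713961 -0.004220413993820927
0.24345970066670566 0.00039524660706875684
```

>>> {"api": "jog_arm", "payload": {
  "steps": "0 0.002 0.004 0 0 0;0 0 0.003 0 0 0;-0.015 0 0 0 0 0;-0.02 0 0 0 0 0;-0.015 0 0 0 0 0"
}}

```text
time: 6.95
tool_pos: [0.4697, -0.199, 0.0683]
eef_rot: [180.0, 0.1, 129.0]
force: [0.4, 0.1, -2.7]
opening: 0.683
finger_force: 10.2
```

>>> {"api": "jog_arm", "payload": {
  "steps": "-0.01 0 0 0 0 0;-0.01 0 0 0 0 0;-0.01 0 0 0 0 0;0 0 0 0 0 0;0 0 0 0 0 0"
}}

```text
time: 7.45
tool_pos: [0.4868, -0.2209, 0.0682]
eef_rot: [-180.0, -0.0, 129.0]
force: [-0.5, -0.4, -2.2]
opening: 0.678
finger_force: 10.2
```

>>> {"api": "jog_arm", "payload": {
  "steps": "-0.006 0 0 0 0 0;-0.006 0 0 0 0 0;-0.005 0 0 0 0 0;0 0 0 0 0 0;0 0 0 0 0 0"
}}

```text
time: 7.95
tool_pos: [0.4978, -0.2343, 0.0682]
eef_rot: [-180.0, -0.0, 129.0]
force: [-0.1, 0.1, -2.4]
opening: 0.682
finger_force: 10.2
```

```bash
python3 - <<'E'
from h import *
import pickle
s,c=snap('side','s4.png'); s2,c2=snap('top','t4.png'); pickle.dump((s,c,c2),open('4.pkl','wb'))
a=cv2.resize(c['image'][160:240,225:325,::-1],(600,480),interpolation=2)
cv2.imwrite('pics/m4.png',a)
print(s['tool_pos'],s['eef_rot'],s['force'],s['time'])
E
```

```text
[ 0.4977639  -0.23425736  0.06824047] [-1.79997898e+02 -8.68656477e-03  1.28974641e+02] [-0.13422867  0.14917049 -2.3664731 ] 7.95
```

View pics/m4.png

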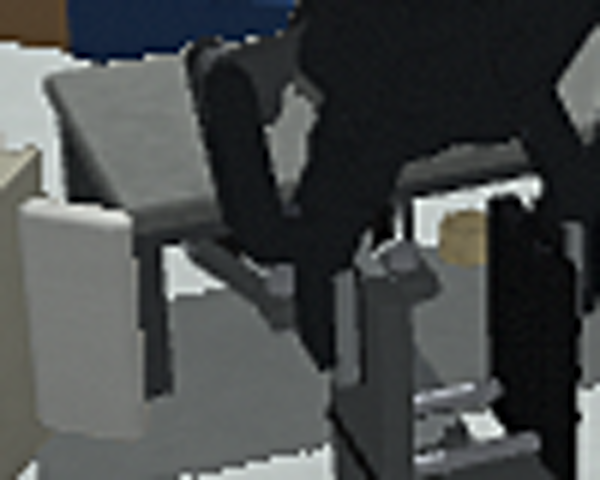

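```bash
python3 - <<'E'
from h import *
import pickle
s,c,T=pickle.load(open('4.pkl','rb'))
h=-.89;X=np.array([np.cos(h),np.sin(h)]);Y=np.array([-X[1],X[0]]); t=s['tool_pos'][:2]-.001*Y
for q in[(100,20,25),(120,38,25),(145,24,25),(145,35,25),(155,30,25),(145,0,25),(145,0,0)]:
    p=np.append(t+X*q[0]/1e3+Y*q[1]/1e3,q[2]/1e3+.003); uv=proj(c,p)[0]; print(q,p.round(3),((uv-[225,160])*6).round())
v=np.array([.589,-.350]);print((v-t)@X,(v-t)@Y)
E
```

```text
(100, 20, 25) [ 0.575 -0.3    0.028] [277. 283.]
(120, 38, 25) [ 0.602 -0.304  0.028] [203. 264.]
(145, 24, 25) [ 0.607 -0.332  0.028] [222. 219.]
(145, 35, 25) [ 0.615 -0.326  0.028] [190. 226.]
(155, 30, 25) [ 0.618 -0.336  0.028] [196. 209.]
(145, 0, 25) [ 0.588 -0.348  0.028] [293. 206.]
(145, 0, 0) [ 0.588 -0.348  0.003] [296. 271.]
0.14736544037617488 -0.0009528127965140902
```

>>> {"api": "jog_arm", "payload": {
  "steps": "-0.002 0 0.003 0 0 0;0 0 0 0 0 0"
}}

```text
time: 8.25
tool_pos: [0.4991, -0.2357, 0.0652]
eef_rot: [180.0, -0.0, 129.0]
force: [0.3, -0.3, -0.4]
opening: 0.679
finger_force: 10.2
```

>>> {"api": "jog_arm", "payload": {
  "steps": "0 0.0012 0 0 0 0;0 0.0012 0 0 0 0;0 0 0 0 0 0",
  "jaw": 0.38
}}

```text
time: 8.55
tool_pos: [0.5012, -0.2345, 0.0657]
eef_rot: [-180.0, 0.0, 129.0]
force: [-1.1, -0.3, 8.7]
opening: 0.618
finger_force: 10.1
```

>>> {"api": "jog_arm", "payload": {
  "steps": "0 0.0012 0 0 0 0;0 0.0012 0 0 0 0;0 0 0 0 0 0;0 0 0 0 0 0",
  "jaw": 0.44
}}

```text
time: 8.95
tool_pos: [0.5033, -0.2331, 0.0659]
eef_rot: [180.0, 0.1, 129.0]
force: [-2.4, -0.3, 13.0]
opening: 0.565
finger_force: 11.0
```

>>> {"api": "jog_arm", "payload": {
  "steps": "0 0.0007 0 0 0 0;0 0.0007 0 0 0 0;0 0 0 0 0 0;0 0 0 0 0 0",
  "jaw": 0.475
}}

```text
time: 9.35
tool_pos: [0.5044, -0.2323, 0.066]
eef_rot: [180.0, 0.1, 129.0]
force: [-1.6, -0.1, 13.1]
opening: 0.528
finger_force: 11.6
```

>>> {"api": "jog_arm", "payload": {
  "steps": "0 0.0004 0 0 0 0;0 0 0 0 0 0;0 0 0 0 0 0",
  "jaw": 0.49
}}

```text
time: 9.65
tool_pos: [0.5049, -0.232, 0.066]
eef_rot: [180.0, 0.1, 129.0]
force: [-1.0, 1.2, 14.5]
opening: 0.517
finger_force: 14.2
```

>>> {"api": "jog_arm", "payload": {
  "steps": "0 0.0003 0 0 0 0;0 0 0 0 0 0;0 0 0 0 0 0",
  "jaw": 0.5
}}

```text
time: 9.95
tool_pos: [0.5052, -0.2317, 0.0662]
eef_rot: [180.0, 0.1, 129.0]
force: [-1.1, 1.7, 16.5]
opening: 0.503
finger_force: 16.7
```

>>> {"api": "jog_arm", "payload": {
  "steps": "0 0.0003 0 0 0 0;0 0 0 0 0 0;0 0 0 0 0 0;0 0 0 0 0 0;0 0 0 0 0 0",
  "jaw": 0.508
}}

```text
time: 10.45
tool_pos: [0.5054, -0.2315, 0.0663]
eef_rot: [180.0, 0.1, 129.0]
force: [-1.6, 3.3, 17.6]
opening: 0.494
finger_force: 18.5
```

>>> {"api": "jog_arm", "payload": {
  "steps": "0 0 -0.0006 0 0 0;0 0 0 0 0 0;0 0 0 0 0 0"
}}

```text
time: 10.75
tool_pos: [0.5053, -0.2315, 0.0663]
eef_rot: [180.0, 0.1, 129.0]
force: [0.2, 0.9, 9.7]
opening: 0.494
finger_force: 18.7
```

>>> {"api": "jog_arm", "payload": {
  "steps": "0 0.0002 0 0 0 0;0 0 0 0 0 0;0 0 0 0 0 0;0 0 0 0 0 0;0 0 0 0 0 0",
  "jaw": 0.512
}}

```text
time: 11.25
tool_pos: [0.5055, -0.2314, 0.0664]
eef_rot: [180.0, 0.1, 129.0]
force: [0.2, 1.2, 9.7]
opening: 0.494
finger_force: 19.3
```

>>> {"api": "jog_arm", "payload": {
  "steps": "0.002 0 0 0 0 0;0.004 0 0 0 0 0;0.004 0 0 0 0 0;0.004 0 0 0 0 0;0.004 0 0 0 0 0"
}}

```text
time: 11.75
tool_pos: [0.4948, -0.2179, 0.0664]
eef_rot: [179.9, 0.2, 129.0]
force: [3.7, -3.8, 7.5]
opening: 0.497
finger_force: 19.1
```

>>> {"api": "jog_arm", "payload": {
  "steps": "0.006 0 0 0 0 0;0.006 0 0 0 0 0;0.006 0 0 0 0 0;0.006 0 0 0 0 0;0.006 0 0 0 0 0"
}}

```text
time: 12.25
tool_pos: [0.4759, -0.1945, 0.0664]
eef_rot: [179.9, 0.2, 129.0]
force: [2.5, -3.8, 6.9]
opening: 0.494
finger_force: 18.9
```

>>> {"api": "jog_arm", "payload": {
  "steps": "0.006 0 0 0 0 0;0.006 0 0 0 0 0;0.006 0 0 0 0 0;0.006 0 0 0 0 0;0.006 0 0 0 0 0"
}}

```text
time: 12.75
tool_pos: [0.4572, -0.1712, 0.0664]
eef_rot: [179.9, 0.2, 129.0]
force: [3.3, -4.4, 7.4]
opening: 0.492
finger_force: 18.9
```

>>> {"api": "jog_arm", "payload": {
  "steps": "0.006 0 0 0 0 0;0.006 0 0 0 0 0;0.006 0 0 0 0 0;0.006 0 0 0 0 0;0.006 0 0 0 0 0"
}}

```text
time: 13.25
tool_pos: [0.4384, -0.1478, 0.0665]
eef_rot: [179.9, 0.2, 129.0]
force: [3.5, -2.9, 8.1]
opening: 0.49
finger_force: 18.9
```

>>> {"api": "jog_arm", "payload": {
  "steps": "0.004 0 0 0 0 0;0.002 0 0 0 0 0;0 0 0 0 0 0;0 0 0 0 0 0;0 0 0 0 0 0"
}}

```text
time: 13.75
tool_pos: [0.4345, -0.1431, 0.0664]
eef_rot: [179.9, 0.1, 129.0]
force: [3.3, 0.3, 9.5]
opening: 0.496
finger_force: 19.9
```

```bash
python3 - <<'E'
from h import *
import pickle
s,c=snap('side','s5.png'); s2,c2=snap('top','t5.png'); pickle.dump((s,c,c2),open('5.pkl','wb'))
a=cv2.resize(c['image'][160:270,215:395,::-1],(540,330),interpolation=2)
b=cv2.resize(c2['image'][130:230,230:410,::-1],(486,270),interpolation=2)
cv2.imwrite('pics/m5.png',np.vstack([a,np.hstack([b,np.zeros((270,54,3),np.uint8)])]))
print(s['tool_pos'],s['eef_rot'],s['force'],s['time'])
E
```

```text
[ 0.43448447 -0.14305464  0.06640633] [1.79923827e+02 1.42387397e-01 1.28997994e+02] [3.29940402 0.33275168 9.48002078] 13.75
```

View pics/m5.png

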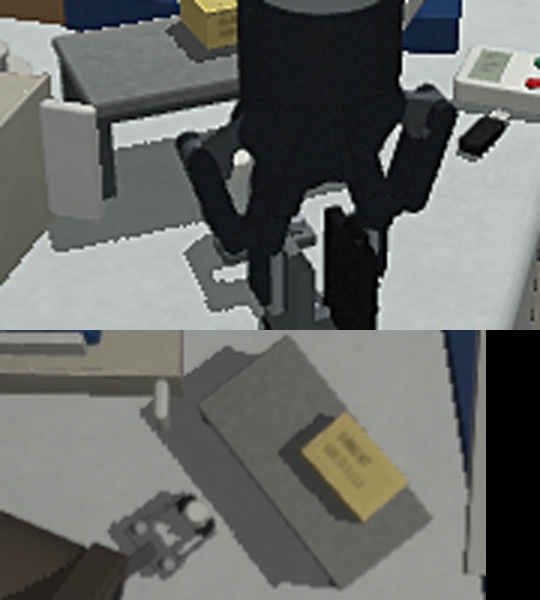

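The vial stands in front of the slab, with its cap at top pixel (303,198), between the pads. The stick, the timer and the nut are undisturbed as far as visible. I'll release gradually, moving the arm to compensate.

>>> {"api": "jog_arm", "payload": {
  "steps": "0 -0.0008 0.0003 0 0 0;0 -0.0007 0.0002 0 0 0;0 0 0 0 0 0",
  "jaw": 0.475
}}

```text
time: 14.15
tool_pos: [0.4333, -0.1436, 0.066]
eef_rot: [179.9, 0.1, 129.0]
force: [5.8, 5.4, 14.7]
opening: 0.525
finger_force: 16.5
```

>>> {"api": "jog_arm", "payload": {
  "steps": "0 -0.0008 0.0003 0 0 0;0 -0.0007 0.0002 0 0 0;0 0 0 0 0 0",
  "jaw": 0.44
}}

```text
time: 14.45
tool_pos: [0.4319, -0.1445, 0.0655]
eef_rot: [179.9, 0.1, 129.0]
force: [5.1, 8.5, 16.4]
opening: 0.556
finger_force: 16.3
```

>>> {"api": "jog_arm", "payload": {
  "steps": "0 -0.0012 0.0004 0 0 0;0 -0.0013 0.0004 0 0 0;0 0 0 0 0 0",
  "jaw": 0.38
}}

```text
time: 14.75
tool_pos: [0.4295, -0.146, 0.0645]
eef_rot: [179.9, 0.1, 129.0]
force: [4.8, 8.1, 15.2]
opening: 0.616
finger_force: 15.1
```

>>> {"api": "jog_arm", "payload": {
  "steps": "0 -0.0012 0.0004 0 0 0;0 -0.0013 0.0004 0 0 0;0 0 0 0 0 0",
  "jaw": 0.32
}}

```text
time: 15.05
tool_pos: [0.427, -0.1476, 0.0634]
eef_rot: [180.0, 0.0, 129.0]
force: [1.8, 5.9, 9.9]
opening: 0.675
finger_force: 12.9
```

>>> {"api": "jog_arm", "payload": {
  "steps": "0 -0.0008 0 0 0 0;0 0 0 0 0 0;0 0 0 0 0 0",
  "jaw": 0.27
}}

```text
time: 15.35
tool_pos: [0.4259, -0.1481, 0.0631]
eef_rot: [-180.0, -0.0, 129.0]
force: [-0.2, 0.4, -0.1]
opening: 0.729
finger_force: 0.0
```

>>> {"api": "jog_arm", "payload": {
  "steps": "0 0 0 0 0 0;0 0 0 0 0 0;0 0 0 0 0 0;0 0 0 0 0 0;0 0 0 0 0 0",
  "jaw": 0
}}

```text
time: 15.85
tool_pos: [0.4263, -0.1481, 0.0633]
eef_rot: [-180.0, -0.0, 129.0]
force: [-0.0, 0.5, -0.1]
opening: 1.001
finger_force: 0.0
```

>>> {"api": "jog_arm", "payload": {
  "steps": "0 0 -0.005 0 0 0;0 0 -0.01 0 0 0;0 0 -0.02 0 0 0;0 0 -0.03 0 0 0;0 0 -0.03 0 0 0"
}}

```text
time: 16.35
tool_pos: [0.4259, -0.1479, 0.1599]
eef_rot: [-180.0, -0.0, 129.0]
force: [1.2, -0.1, 0.1]
opening: 1.005
finger_force: 0.0
```

>>> {"api": "jog_arm", "payload": {
  "steps": "0 0 -0.04 0 0 0;0 0 -0.04 0 0 0;0 0 -0.04 0 0 0;0 0 0 0 0 0;0 0 0 0 0 0"
}}

```text
time: 16.85
tool_pos: [0.4265, -0.1481, 0.2798]
eef_rot: [179.9, 0.1, 129.0]
force: [0.4, 0.3, -1.2]
opening: 0.996
finger_force: 0.0
```

```bash
python3 - <<'E'
from h import *
import pickle
s,c=snap('side','s6.png'); s2,T=snap('top','t6.png'); s3,W=snap('wrist','w6.png'); pickle.dump((s3,c,T,W),open('6.pkl','wb'))
print(s3['tool_pos'],s3['force'])
X=np.array([np.cos(-.89),np.sin(-.89)]);Y=np.array([-X[1],X[0]]); O=np.array([.5603,-.3616])
for n,cam,st,box in(('top',T,None,(285,180,330,215)),('side',c,None,(270,190,340,250)),('wrist',W,s3,(0,0,640,400))):
    x0,y0,x1,y1=box; g=cam['image'][y0:y1,x0:x1].astype(int); mn,mx=g.min(2),g.max(2)
    m=((mn>(150 if n!='top' else 140))).astype(np.uint8)
    k,l,stt,ce=cv2.connectedComponentsWithStats(m)
    for i in range(1,k):
        if 30<stt[i,4]<8000:
            uv=ce[i]+[x0,y0]; p=onz(cam,uv,.051,st)[:2]; print(n,stt[i],uv.round(1),p.round(4),'riser',((p-O)@X).round(4),((p-O)@Y).round(4))
a=c['image'][190:250,262:342].max(2)
for r in a[::2]: print(''.join(' .:-=+*#%@'[v//26] for v in r))
print()
a=T['image'][175:225,265:335].max(2)
for r in a[::1]: print(''.join(' .:-=+*#%@'[min(9,v//20)] for v in r))
E
```

```text
[ 0.42563764 -0.14778838  0.27797173] [-1.22183431 -0.51430583  0.40494848]
top [  0   0  19  13 107] [293.9 185. ] [ 0.5465 -0.2416] riser -0.1019 0.0648
top [  2  13  34  22 211] [304.4 204.1] [ 0.5026 -0.2669] riser -0.1099 0.0148
side [  0   0  50  16 325] [291.5 197.1] [ 0.5375 -0.3093] riser -0.0549 0.0152
side [18 20 10  5 38] [292.7 212.1] [ 0.5183 -0.26  ] riser -0.1053 0.0313
side [ 46  23  24  37 430] [326.8 234.4] [ 0.4424 -0.2104] riser -0.1917 0.0036
side [30 38 14  8 54] [304.9 231.5] [ 0.4792 -0.2081] riser -0.1704 0.0336
side [ 0 46 13  9 66] [274.7 239.6] [ 0.5184 -0.1719] riser -0.1738 0.0869
wrist [ 90   0  19  11 111] [99.9  3.2] [ 0.1731 -0.1465] riser -0.4109 -0.1655
wrist [381   0  33  21 387] [395.7   6.9] [0.3865 0.0221] riser -0.4076 0.1065
wrist [403   0  21  34  62] [414.4  14.9] [0.4044 0.0281] riser -0.4009 0.1242
wrist [ 407    0  122   71 5381] [466.8  28.9] [0.4507 0.0505] riser -0.3892 0.1742
wrist [ 504    6   47   68 1428] [532.5  45.3] [0.5092 0.0799] riser -0.3752 0.2382
wrist [259  15  76 106 670] [301.8  58.7] [ 0.347  -0.0669] riser -0.3633 0
[... 6427 characters left out ...]
=------------=-:=+++=---=====++*#################+===========
:::-====------------==-:-+***=---==++*#####################+==========
:::-===--:-----------=-:-+***====+*#########################+=========
:::-==------------===----=**+==+*###########################*=========
:::-=------------====--====+=+*##############################+========
:::-----------+++=====+======*################################+=======
::::--------=+###+==+*#+===+*##################################+======
:::--------=*#####+*###*==**###################################*======
:::-------=*############**######################################+====+
:::-----=+*######################################################+==*#
```

```bash
python3 - <<'E'
from h import *
import pickle
s,c,T,W=pickle.load(open('6.pkl','rb'))
X=np.array([np.cos(-.89),np.sin(-.89)]);Y=np.array([-X[1],X[0]]); O=np.array([.5603,-.3616])
for n,uv,z in(('vial',(302.5,196.3),.051),('padl',(294.3,189),.033),('padr',(308.8,208.5),.033),('pivl',(282,196.8),.03),('pivr',(293,211.5),.03)):
    p=onz(T,uv,z)[:2]-O; print(n,p@X,p@Y)
g=W['image'][235:330,270:370].max(2)
for r in g[::2]: print(''.join(' .:-=+*#%@'[min(9,v//24)] for v in r))
E
```

```text
vial -0.1023436785917447 0.03184832465957605
padl -0.10613524314186741 0.05872133113505582
padr -0.10743260896828054 0.0017141114746592227
pivl -0.14005989516593087 0.06222048538669834
pivr -0.14082466971525184 0.01902983319391302
%%%%%%%%%%%%%%%%%%%%%%%%%%%%#+========----------::=========================+%%%%%%%%%%%%%%%%%%%%%%%%
%%%%%%%%%%%%%%%%%%%%%%%%%%%%%*========----------:-========================+#%%%%%%%%%%%%%%%%%%%%%%%%
%%%%%%%%%%%%%%%%%%%%#*++++++=:--------:---------::----------------==========+#%%%%%%%%%%%%%%%%%%%%%%
%%%%%%%%%%%%%%%%%%%%*::::::::::::::::::---------:::::::::::::::::::-========+**%%%%%%%%%%%%%%%%%%%%%
%%%%%%%%%%%%%%%%%%%#*=================----------::================--=========*%%%%%%%%%%%%%%%%%%%%%%
%%%%%%%%%%%%%%%%%%%#*=======-=---=====----------::=========---::-=-*%%#*======*%%%%%%%%%%%%%%%%%%%%%
%%%%%%%%%%%%%%%%%%%%*====--::::::-===-----------::========--::::::-#%%#+======+#%%%%%%%%%%%%%%%%%%%%
%%%%%%%%%%%%%%%%%%%#*==--=++=-::::-===---------::-======---=++=-:.=#%%%%#=======+#%%%%%%%%%%%%%%%%%%
%%%%%%%%%%%%%%%%%%%%*==**#####+::========================*#*#
[... 3278 characters left out ...]
================================================================================-.......-=====
=====================================================================================-........:-====
====================================================================================- .........-====
====================================================================================-..........:====
=====================================================================================-..........-===
======================================================================================:.........:===
======================================================================================:..........-==
```

```bash
python3 -c "
from rig import *
print(close_job())"
```

```text
the job is handed in; nothing more can be done
None
```

The job is handed in: the vial was held at about 3 N per pad and drawn out. The final images show it upright about 0.10 m before the riser's centre, midway between the open jaws and clear of both pads, with the reacher released on the desk. No verdict came back, and I did not re-measure the nut, memory stick and timer at the end.

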